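Clamp the tall sample bottle in the bench vise

ROBOT

A 7-joint arm with a two-finger parallel gripper is mounted at the origin on the work surface. World frame = base frame: x ahead of the robot, y to its left, z up, the work surface at z = 0. Lengths are in m, angles in rad, forces in N, time in s.
With the tool pointing down it reaches from about 0.4 to 0.85 m from the base axis. Payload 10.4 kg.
Tool frame: the origin (TCP) lies between the finger pads; the fingertips stand 14 mm ahead of it and the grasp point (between the pads) lies 5 mm behind it (r.finger_overhang is the z of the fingertips in the tool frame, in m); z points along the fingers, y is the line along which they close (so a half turn about z gives the same grasp; the last joint's range is limited). The gripper opens to 87 mm and grips with 3 to 60 N. Pads are 19 mm wide; open, the fingers measure 117 mm over their backs; the gripper's body (75 mm by 190 mm) begins 51 mm behind the grasp point.
Start: joints at [-1.342, 0.332, -0.065, 1.46, 0.022, 1.35, -0.088], TCP at [0.156, 0.605, 0.237] pointing down, gripper open.
Joint ranges: [-2.6, 2.6], [-0.5, 2.12], [-1.47, 1.34], [0.16, 2.42], [-1.27, 4.41], [0.06, 2.06], [-2.6, 2.6]. Speed limits (rad/s): [2.22, 2.22, 2.79, 2.79, 3.14, 3.14, 3.14].

INTERFACE

Orientations are given as a unit quaternion [x, y, z, w].
In Python, from bench import r, optics gives the robot as it stands.
- The arm moves only by the shell command python3 -m pendant 'ROWS' [FORCE]. ROWS is JSON, a list of rows, each a list of 7 numbers: the closure, from -1 (fully open) to 1 (shut), then the shift along the tool's x, y, z scaled (see below), then the turn, a rotation vector about the tool's x, y, z scaled (see below). In form: [[grip, x, y, z, rx, ry, rz], ...]. A call has 1 to 8 rows; each row is the pose to reach, as a shift and turn from the pose commanded when the call began, along the tool's axes at that moment; what a row does not reach only later rows make up. The controller multiplies each number of a shift by 0.3 m and each number of a turn by 120 degrees. A row lasts 1/8 s, in which the tool goes at most 62.5 mm and 10.7 degrees, less where a joint would pass 70% of its speed; a pose out of reach is approached as far as the arm can. A call with a number of a shift or a turn outside -1 to 1 is refused whole. A call with a gripper value outside its range is refused whole. The fingers move at their own pace and stop on an object; FORCE is the grip in N (left out, the last holds). Time passes only in rows, so rows that repeat a pose let the fingers close. It gives the time, the measured TCP pose, the force, the opening and the grip force at its end, in the units of the state.
- r.read_state(): the state, without advancing time (a new reading comes with each control period).
- optics.camera(name): name is "side" or "top" or "wrist"; returns a dict with "pixels" (384x512x3 uint8, red, green, blue), "vfov" (degrees; the focal length in pixels is half the picture's height over the tangent of half this angle, whatever the lens; pixels are square), "cx", "cy" (the principal point, pixels), "rvec" (rotation vector, rad) and "tvec" (3), from world to camera coordinates, as OpenCV has them. Camera axes: x right, y down, z forward; pixel columns grow to the right and rows downward; lengths in m; the calibration is good to about 2 mm. The wrist camera is an equidistant fisheye: a pixel r from the principal point sees the ray r / f radians off the axis. A picture is of the moment at which its call begins. There is no depth.
- r.close_job(): hands the job in; it is judged then, once.
The state is a dict: "time": time; "joint_positions": joint angles; "joint_vel": joint speeds; "joint_torque": joint torques, N m; "ee_pos": TCP position; "eef_rot": TCP orientation; "ft_force": force on the tool from outside, world axes, zero at the start; "torque": the same for the moment, N m; "width": finger opening in m; "grip_force": force on a finger pad.
Only numpy, scipy, OpenCV 4.12 (cv2) and the standard library are available. Lean on these libraries where they do the work, as an engineer would, in place of code of your own. Each camera call takes 0.05 s, during which the arm holds its last target. There are 200 camera calls.

TASK

Stand the tallest of the three white, grey-capped containers upright on the bed of the bench vise, between its open jaws, and let go of it. Then turn the crank clockwise until the sliding jaw clamps the bottle firmly against the fixed jaw, and let go of the crank. Leave the short bottle and the jar standing where they are.

Things in the scene. Friction and masses are not known exactly. Their poses are not given: they have to be found in the camera images.
- tall_bottle: Workpiece: round white plastic bottle, the tallest of three capped containers, 125 mm tall, about 0.2 kg, standing on the bench. Body 52 mm in diameter, straight sides up to 84 mm; grey ribbed cap 38 mm in diameter from 99 to 125 mm above the base, firmly on. Origin: centre of the underside; z up through the cap.
- vise: Grey bench vise, bolted down, 290 mm long (x) by 100 mm wide (y). Origin: on the bench under its middle, z up. Bed top 12 mm above the bench. Fixed jaw at the +x end: face at x = 105 mm, 80 mm wide, top at 62 mm. At the -x end a gear housing, 84 mm high, with the crank on top: vertical axis at x = -90 mm, y = 0; the crank's arm is 99 to 107 mm above the bench.
- jaw: Sliding jaw: flat rubber face 80 mm wide, top 61 mm above the bench. Origin: foot of its face, 13.5 mm above the bench, mid-width; x points to the fixed jaw, 75 to 82 mm away at the start. Turning the crank clockwise (seen from above) moves the jaw 36 mm per turn towards the fixed jaw; the bottle is clamped after 0.6 to 0.85 turn.
- crank_grip (a point): Crank handle: upright black cylinder 22 mm in diameter, from 109 to 155 mm above the bench, 55 mm from the crank's axis, free to spin on its pin, so the gripper need not turn with it. The point lies on its axis, 137 mm above the bench. The crank resists with about 4 N at the handle, more once the bottle is clamped, and stays where it is left, also under load.
- short_bottle: Bystander: a white bottle with grey cap of the same shape and width but only 85 mm tall. Origin: centre of the underside. Leave it.
- jar: Bystander: a squat white jar 64 mm in diameter and 58 mm tall with a wide grey lid. Origin: centre of the underside. Leave it.

How it is judged:
By the outcome, as a careful person would: the job done as asked, in the order asked, and still so for the second after the job is handed in, with the robot touching nothing.
It also fails if it takes over 51 s, if anything falls off the work surface, if the arm or the gripper's body presses on something with over 40 N, if the wrist force passes 120 N, or if a joint passes its speed limit or range.

## Working session

There is one attempt and no reset: what is moved stays moved. The work goes in short steps, Python scripts to look and compute and a shell command to move; the robot and the scene stay as the last step left them, time stands still between calls to the robot, and variables do not carry over. Pictures are saved under pics/ and viewed, at most 10 in all, crops included, and the job is handed in when it is done.

```bash
ls; mkdir -p pics
python3 - <<'E'
from bench import r, optics
import cv2,numpy as np,pickle
ims=[]
for n in("top","side","wrist"):
    c=optics.camera(n); pickle.dump(c,open(f"{n}0.pkl","wb"))
    cv2.imwrite(f"pics/{n}0.png",c["pixels"][...,::-1]); print(n,c["vfov"],c["cx"],c["cy"],c["rvec"],c["tvec"])
s=r.read_state();print(s["time"],s["ee_pos"],s["eef_rot"],s["width"],s["ft_force"])
E
```

```text
pics
top 57.906045763220575 258.49667507628925 188.3618849155596 [ 2.16346696 -2.19385297  0.07266709] [0.00993315 0.54124156 0.96449081]
side 44.73516008386866 250.00570138658406 196.65364612856948 [ 2.09270239 -0.13387356  0.07974899] [-0.54193574  0.13211978  1.11179091]
wrist 65.70646984690485 254.14986833678512 187.13246834333745 [-2.29441753 -1.78075688 -0.25378244] [-0.6251892  -0.03480944  0.39140543]
0.15 [0.15565328 0.60504255 0.23598113] [ 1.25562512e-01  9.92085582e-01 -5.01801545e-04 -3.66590129e-05] 0.08701467329173337 [-0.40315981 -0.09497627 -0.5491258 ]
```

View pics/top0.png

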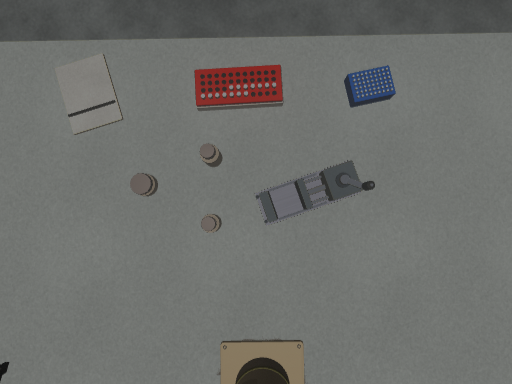

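View pics/side0.png

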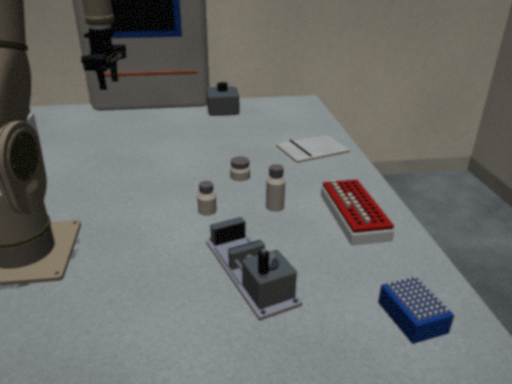

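The top view shows the tall bottle near (209,152), short bottle near (210,223), and jar near (143,184). The vise has its fixed jaw at about (267,207) and its crank axis at about (344,181), with the handle near (369,185). The side view confirms that the tall bottle is at (275,188).

Run:
```python
import pickle,cv2
c=pickle.load(open("top0.pkl","rb"))["pixels"][...,::-1]
cv2.imwrite("pics/topc.png",cv2.convertScaleAbs(cv2.resize(c[135:240,190:390],None,fx=4,fy=4,interpolation=cv2.INTER_CUBIC),alpha=1.6))
c=pickle.load(open("side0.pkl","rb"))["pixels"][...,::-1]
cv2.imwrite("pics/sidec.png",cv2.convertScaleAbs(cv2.resize(c[160:320,185:310],None,fx=3.7,fy=3.7,interpolation=cv2.INTER_CUBIC),alpha=1.6))
```

```text
(no output)
```

View pics/topc.png

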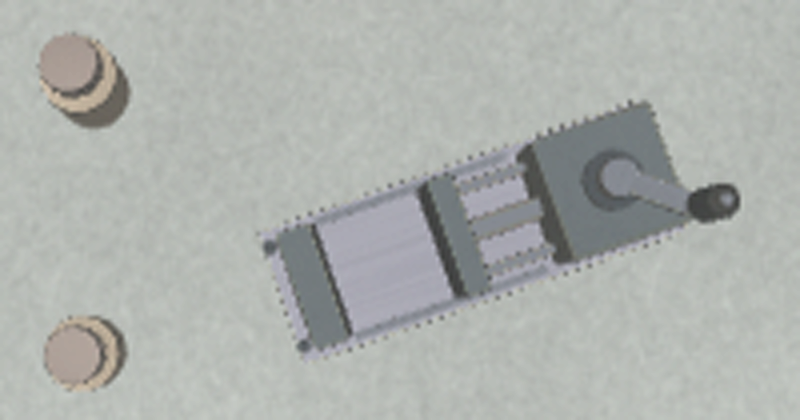

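View pics/sidec.png

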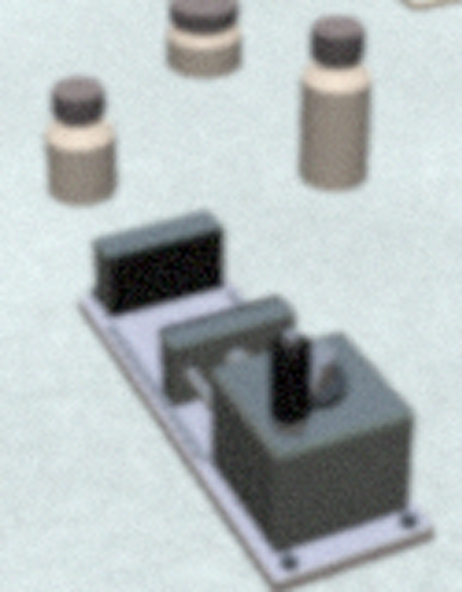

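Top crop: cap centre is at (70,62), the fixed-jaw face top edge runs (317,225)–(351,334), the sliding-jaw top edge runs about (434,182)–(468,295), the crank hub is at (620,178) and the handle top is at (727,200). Side crop: the tall bottle cap top is centred at (337,28) and its base at (334,180). The handle top is at (291,342).

```bash
cat > h.py <<'E'
import pickle,cv2,numpy as np
from scipy.spatial.transform import Rotation as R
def load(n): return pickle.load(open(n+".pkl","rb"))
def ray(c,uv,fish=False):
    f=192/np.tan(np.radians(c["vfov"]/2)); a=(np.array(uv,float)-[c["cx"],c["cy"]])/f
    if fish:
        t=np.linalg.norm(a); d=np.r_[a/t*np.sin(t),np.cos(t)]
    else: d=np.r_[a,1]
    M=R.from_rotvec(np.ravel(c["rvec"])).as_matrix(); return -M.T@np.ravel(c["tvec"]),M.T@d
def atz(c,uv,z,fish=False):
    o,d=ray(c,uv,fish); return o+d*(z-o[2])/d[2]
def proj(c,p):
    f=192/np.tan(np.radians(c["vfov"]/2)); q=R.from_rotvec(np.ravel(c["rvec"])).as_matrix()@np.array(p)+np.ravel(c["tvec"])
    return q[:2]/q[2]*f+[c["cx"],c["cy"]]
E
python3 - <<'E'
from h import *
np.set_printoptions(precision=4,suppress=True)
t=load("top0");s=load("side0")
T=lambda u,v,z:atz(t,((u+.5)/4-.5+190,(v+.5)/4-.5+135),z)
S=lambda u,v,z:atz(s,((u+.5)/3.7-.5+185,(v+.5)/3.7-.5+160),z)
print("cam",ray(t,(0,0))[0],ray(s,(0,0))[0])
print("bottle",T(70,62,.125),S(337,28,.125))
print("short",T(73,355,.085))
f=[T(317,225,.062),T(351,334,.062)];j=[T(434,182,.061),T(468,295,.061)]
h=T(620,178,.107);g=T(727,200,.155);b=[T(258,235,.012),T(303,358,.012)]
print("fixed",f,np.linalg.norm(f[0]-f[1]));print("jaw",j,np.linalg.norm(j[0]-j[1]));print("hub",h,"grip",g,S(291,342,.155),np.linalg.norm((h-g)[:2]))
print("bed",b,np.linalg.norm(b[0]-b[1]))
fm=(f[0]+f[1])/2;bm=(b[0]+b[1])/2;jm=(j[0]+j[1])/2
print("dist hub-fixed (195)",np.linalg.norm((h-fm)[:2]),"hub-bed end 235",np.linalg.norm((h-bm)[:2]),"gap",np.linalg.norm((fm-jm)[:2]))
for a,bb in((h,fm),(h,bm)): print("yaw",np.degrees(np.arctan2(*(bb-a)[1::-1])))
E
```

```text
cam [ 0.467  -0.0057  1.0026] [ 0.4211 -0.9578  0.6727]
bottle [0.6335 0.1317 0.125 ] [0.6305 0.1242 0.125 ]
short [0.4458 0.1365 0.085 ]
fixed [array([ 0.5309, -0.0261,  0.062 ]), array([ 0.4569, -0.0478,  0.062 ])] 0.07717280297569563
jaw [array([ 0.5592, -0.1062,  0.061 ]), array([ 0.4821, -0.1274,  0.061 ])] 0.07998641769117126
hub [ 0.5556 -0.2215  0.107 ] grip [ 0.5364 -0.2747  0.155 ] [ 0.535  -0.2762  0.155 ] 0.05657617168707312
bed [array([0.5278, 0.0152, 0.012 ]), array([ 0.4398, -0.0157,  0.012 ])] 0.09317927309994783
dist hub-fixed (195) 0.19456545120743485 hub-bed end 235 0.2325513330475226 gap 0.08421250920971438
yaw 108.4697164147961
yaw 107.9706277686724
```

```bash
cat >> h.py <<'E'
def plan(pos,ydir=None):
    "row numbers (shift/0.3, turn/120deg) to reach pos pointing down with tool y at world angle ydir"
    from bench import r
    s=r.read_state(); M=R.from_quat(s["eef_rot"]); d=M.inv().apply(np.array(pos)-s["ee_pos"])
    out=list(np.round(d/.3,3))
    if ydir is not None:
        a=np.radians(ydir); y=np.array([np.cos(a),np.sin(a),0]); z=np.array([0,0,-1.])
        G=R.from_matrix(np.c_[np.cross(y,z),y,z]); out+=list(np.round(np.degrees((M.inv()*G).as_rotvec())/120,4))
    print("t",s["time"],"tcp",np.round(s["ee_pos"],4),"F",np.round(s["ft_force"],1),"w",round(s["width"],4)); print("ROW",[float(v) for v in out])
E
python3 -c "
from h import *
plan((.395,.367,.24),46.5);plan((.633,.130,.24),17.5)"
```

```text
t 0.15 tcp [0.1557 0.605  0.236 ] F [-0.4 -0.1 -0.5] w 0.087
ROW [-0.97, -0.57, -0.013, -0.0005, 0.0001, 0.2423]
t 0.15 tcp [0.1557 0.605  0.236 ] F [-0.4 -0.1 -0.5] w 0.087
ROW [-1.935, -1.137, -0.012, -0.0004, 0.0003, 0.4839]
```

```bash
python3 -m pendant '[[-1,-0.16,-0.1,0,0,0,0.04],[-1,-0.32,-0.19,0,0,0,0.08],[-1,-0.48,-0.28,0,0,0,0.12],[-1,-0.65,-0.38,0,0,0,0.16],[-1,-0.81,-0.48,0,0,0,0.2],[-1,-0.97,-0.57,0,0,0,0.242],[-1,-0.97,-0.57,0,0,0,0.242],[-1,-0.97,-0.57,0,0,0,0.242]]' 30; python3 -c "
from h import *
plan((.633,.130,.24),17.5)"
```

```text
time: 1.15
ee_pos: [0.3944, 0.3676, 0.2364]
eef_rot: [0.37, 0.929, -0.0, -0.0]
ft_force: [0.8, 0.9, -0.2]
width: 0.0869
grip_force: 0.0
t 1.15 tcp [0.3944 0.3676 0.2364] F [ 0.8  0.9 -0.2] w 0.0869
ROW [-1.122, -0.029, -0.013, -0.0002, -0.0002, 0.2423]
```

```bash
python3 -m pendant '[[-1,-0.17,0,0,0,0,0.04],[-1,-0.34,0,0,0,0,0.08],[-1,-0.5,0,0,0,0,0.12],[-1,-0.67,-0.01,0,0,0,0.16],[-1,-0.83,-0.02,0,0,0,0.2],[-1,-1,-0.03,0,0,0,0.242],[-1,-1,-0.03,0,0,0,0.242],[-1,-1,-0.03,0,0,0,0.242]]'
python3 - <<'E'
from h import *
from bench import optics
c=optics.camera("wrist");pickle.dump(c,open("wrist1.pkl","wb"))
cv2.imwrite("pics/wrist1.png",cv2.convertScaleAbs(c["pixels"][...,::-1],alpha=1.5))
plan((.633,.130,.24),17.5)
E
```

```text
time: 2.15
ee_pos: [0.6058, 0.1563, 0.236]
eef_rot: [0.59, 0.807, -0.0, -0.001]
ft_force: [-0.2, 0.6, -0.0]
width: 0.0868
grip_force: 0.0
t 2.2 tcp [0.6056 0.1567 0.2361] F [-1.6  1.3  0.4] w 0.0874
ROW [-0.113, 0.06, -0.013, -0.0003, -0.0006, 0.0018]
```

View pics/wrist1.png

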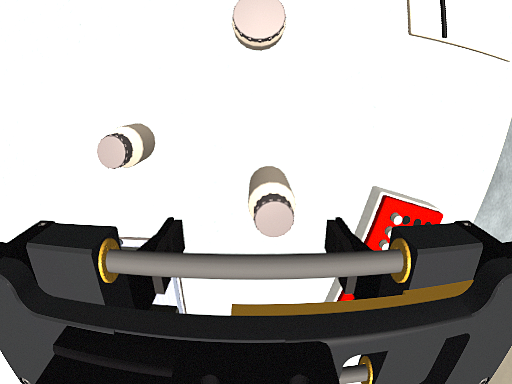

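The wrist view shows the tall cap centre at (274,218) and the short cap at (114,151).

Run:
```python
from h import *
c=load("wrist1");print(atz(c,(274,218),.125,True),atz(c,(114,151),.085,True), ray(c,(0,0))[0])
t=load("top0");print(proj(t,atz(c,(274,218),.125,True)))
plan((.632,.129,.24),17.5); plan((.632,.129,.082-.005+.002),17.5)
```

```text
[0.632665   0.13511234 0.125     ] [0.44971458 0.13962075 0.085     ] [0.58283224 0.23081357 0.38456518]
[205.80690175 150.46237694]
t 2.2 tcp [0.6056 0.1567 0.2361] F [-1.6  1.3  0.4] w 0.0874
ROW [-0.115, 0.056, -0.013, -0.0003, -0.0006, 0.0018]
t 2.2 tcp [0.6056 0.1567 0.2361] F [-1.6  1.3  0.4] w 0.0874
ROW [-0.115, 0.056, 0.524, -0.0003, -0.0006, 0.0018]
```

```bash
python3 -m pendant '[[-1,-0.106,0.062,0,0,0,0.002],[-1,-0.106,0.062,0.1,0,0,0.002],[-1,-0.106,0.062,0.22,0,0,0.002],[-1,-0.106,0.062,0.32,0,0,0.002],[-1,-0.106,0.062,0.42,0,0,0.002],[-1,-0.106,0.062,0.49,0,0,0.002],[-1,-0.106,0.062,0.54,0,0,0.002],[-1,-0.106,0.062,0.54,0,0,0.002]]'; python3 -m pendant '[[1,0,0,0,0,0,0],[1,0,0,0,0,0,0],[1,0,0,0,0,0,0],[1,0,0,0,0,0,0],[1,0,0,0,0,0,0],[1,0,0,0,0,0,0]]' 30; python3 -c "
from h import *
plan((.6325,.1325,.074),17.5)"
```

```text
time: 3.2
ee_pos: [0.6333, 0.1299, 0.0738]
eef_rot: [0.593, 0.805, -0.0, -0.0]
ft_force: [0.6, -0.3, 0.0]
width: 0.0869
grip_force: 0.0
time: 3.95
ee_pos: [0.6339, 0.1296, 0.0747]
eef_rot: [0.593, 0.805, 0.0, 0.0]
ft_force: [-0.7, -0.8, 2.9]
width: 0.0511
grip_force: 30.0
t 3.95 tcp [0.6339 0.1296 0.0747] F [-0.7 -0.8  2.9] w 0.0511
ROW [0.011, -0.001, 0.002, 0.0001, -0.0001, -0.0021]
```

```bash
python3 -m pendant '[[1,0,0,-0.15,0,0,0],[1,0,0,-0.3,0,0,0],[1,-0.1,-0.12,-0.33,0,0,0],[1,-0.2,-0.24,-0.33,0,0,0],[1,-0.31,-0.37,-0.33,0,0,0],[1,-0.42,-0.49,-0.33,0,0,0],[1,-0.517,-0.61,-0.33,0,0,0],[1,-0.517,-0.61,-0.33,0,0,0]]'
python3 - <<'E'
from h import *
from bench import optics
a=[]
for n in("side","top"):
    c=optics.camera(n);pickle.dump(c,open(n+"2.pkl","wb"));x0,y0=((200,120),(210,130))[n=="top"]
    a.append(cv2.resize(c["pixels"][y0:y0+150,x0:x0+133,::-1],None,fx=3,fy=3,interpolation=cv2.INTER_CUBIC))
cv2.imwrite("pics/both2.png",cv2.convertScaleAbs(np.hstack(a),alpha=1.6))
plan((.5063,-.073,.175),17.5)
E
```

```text
time: 4.95
ee_pos: [0.5032, -0.0763, 0.1736]
eef_rot: [0.595, 0.803, -0.0, -0.0]
ft_force: [0.4, 0.4, -1.8]
width: 0.0513
grip_force: 30.0
t 5.05 tcp [ 0.5049 -0.0727  0.1735] F [ 0.2  0.6 -1.3] w 0.0508
ROW [-0.002, 0.004, -0.005, 0.0002, -0.0003, -0.0024]
```

View pics/both2.png

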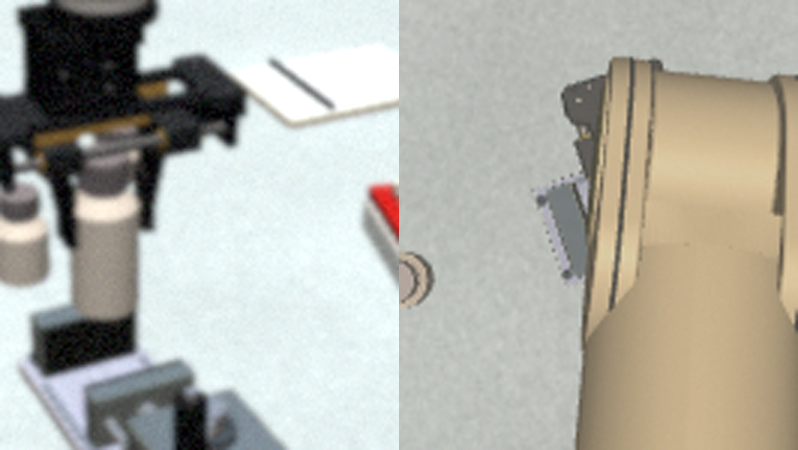

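The bottle is held upright above the vise, with its base centre at about (235,224) in the side image. I'll check the predicted jaw corners against the first side picture.

Run:
```python
from h import *
np.set_printoptions(precision=1,suppress=True)
s=load("side0");s2=load("side2");o=np.array([.527,-.137]);a=np.radians(107.5);x=np.array([np.cos(a),np.sin(a)]);y=np.array([-x[1],x[0]])
cr=lambda p:((proj(s,p)-[185,160])+.5)*3.7-.5
for X,Y,Z in((105,40,62),(105,-40,62),(145,50,12),(-145,50,12),(-145,-50,12),(-90,0,84)): print(X,Y,Z,cr(np.r_[o+x*X/1e3+y*Y/1e3,Z/1e3]))
print("base exp",proj(s2,(.5049,-.0727,.0988)))
```

```text
105 40 62 [111.9 254.3]
105 -40 62 [227.3 225.4]
145 50 12 [ 78.7 289.8]
-145 50 12 [268.2 577. ]
-145 -50 12 [431.7 522.1]
-90 0 84 [308.5 385.6]
base exp [236.  219.2]
```

```bash
python3 -m pendant '[[1,0,0.004,0.06,0,0,0],[1,0,0.004,0.12,0,0,0],[1,0,0.004,0.18,0,0,0],[1,0,0.004,0.22,0,0,0],[1,0,0.004,0.25,0,0,0],[1,0,0.004,0.27,0,0,0],[1,0,0.004,0.28,0,0,0],[1,0,0.004,0.28,0,0,0]]'; python3 -c "
from h import *
plan((.5063,-.073,.0867),17.5)"
```

```text
time: 6.05
ee_pos: [0.5062, -0.0725, 0.0896]
eef_rot: [0.593, 0.805, 0.0, 0.0]
ft_force: [0.1, -1.0, -1.6]
width: 0.0511
grip_force: 30.0
t 6.05 tcp [ 0.5062 -0.0725  0.0896] F [ 0.1 -1.  -1.6] w 0.0511
ROW [-0.002, -0.0, 0.01, 0.0001, -0.0, -0.002]
```

Go down a few more mm until contact.

```bash
python3 -m pendant '[[1,0,0,0.005,0,0,0],[1,0,0,0.008,0,0,0],[1,0,0,0.01,0,0,0],[1,0,0,0.01,0,0,0]]';python3 -m pendant '[[1,0,0,0.003,0,0,0],[1,0,0,0.003,0,0,0]]'
```

```text
time: 6.55
ee_pos: [0.5062, -0.0725, 0.0867]
eef_rot: [0.593, 0.805, 0.0, 0.0]
ft_force: [0.8, 0.4, 0.5]
width: 0.0512
grip_force: 30.0
time: 6.8
ee_pos: [0.5063, -0.0725, 0.0866]
eef_rot: [0.593, 0.805, 0.0, -0.0]
ft_force: [-4.6, 0.6, 12.9]
width: 0.0509
grip_force: 30.0
```

```bash
python3 -m pendant '[[-1,0,0,-0.003,0,0,0],[-1,0,0,-0.003,0,0,0],[-1,0,0,-0.003,0,0,0],[-1,0,0,-0.003,0,0,0],[-1,0,0,-0.003,0,0,0],[-1,0,0,-0.003,0,0,0]]'; python3 -m pendant '[[-1,0,0,-0.06,0,0,0],[-1,0,0,-0.15,0,0,0],[-1,0,0,-0.3,0,0,0],[-1,0,0,-0.45,0,0,0],[-1,0,0,-0.55,0,0,0],[-1,0,0,-0.55,0,0,0]]'
python3 - <<'E'
from h import *
from bench import optics
c=optics.camera("side");pickle.dump(c,open("side3.pkl","wb"))
w=optics.camera("wrist");pickle.dump(w,open("wrist3.pkl","wb"))
a=cv2.resize(c["pixels"][180:330,190:310,::-1],None,fx=2.56,fy=2.56,interpolation=cv2.INTER_CUBIC)
cv2.imwrite("pics/both3.png",np.hstack([cv2.convertScaleAbs(a,alpha=1.6),w["pixels"][...,::-1][:,:490]]))
plan((.5363,-.2745,.25),17.5)
E
```

```text
time: 7.55
ee_pos: [0.5061, -0.0725, 0.0865]
eef_rot: [0.593, 0.805, 0.0, -0.0]
ft_force: [0.4, -0.8, -0.6]
width: 0.0869
grip_force: 0.0
time: 8.3
ee_pos: [0.5072, -0.0726, 0.2537]
eef_rot: [0.593, 0.805, 0.001, 0.001]
ft_force: [0.3, 0.8, -0.4]
width: 0.0868
grip_force: 0.0
t 8.4 tcp [ 0.506  -0.0724  0.2511] F [-0.3 -1.7 -0.5] w 0.0873
ROW [-0.673, -0.103, 0.004, -0.0, -0.0001, -0.002]
```

View pics/both3.png

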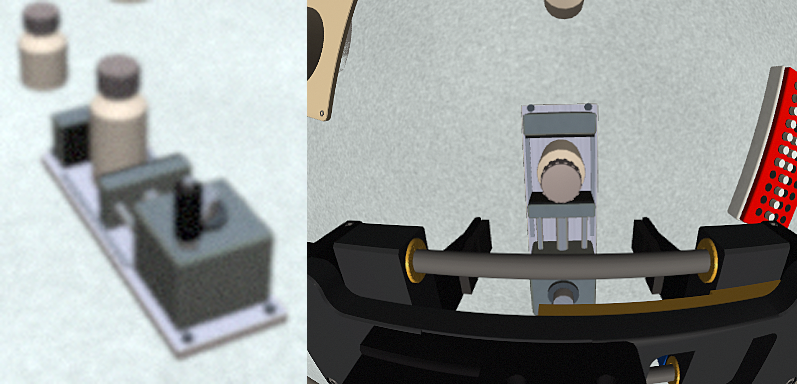

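The bottle stands upright on the bed, clear of both jaws, and the vise lines up with the tool's yaw. Next is the crank handle.

```bash
python3 -m pendant '[[-1,-0.17,-0.03,0,0,0,0],[-1,-0.34,-0.06,0,0,0,0],[-1,-0.5,-0.09,0,0,0,0],[-1,-0.67,-0.103,0,0,0,0],[-1,-0.67,-0.103,0.1,0,0,0],[-1,-0.67,-0.103,0.25,0,0,0],[-1,-0.67,-0.103,0.397,0,0,0],[-1,-0.67,-0.103,0.397,0,0,0]]'; python3 -m pendant '[[1,0,0,0,0,0,0],[1,0,0,0,0,0,0],[1,0,0,0,0,0,0],[1,0,0,0,0,0,0],[1,0,0,0,0,0,0],[1,0,0,0,0,0,0],[1,0,0,0,0,0,0],[1,0,0,0,0,0,0]]' 10
```

```text
time: 9.4
ee_pos: [0.5337, -0.2725, 0.1285]
eef_rot: [0.593, 0.805, -0.001, -0.004]
ft_force: [-0.2, -0.2, 0.4]
width: 0.0869
grip_force: 0.0
time: 10.4
ee_pos: [0.5361, -0.2737, 0.1324]
eef_rot: [0.593, 0.805, -0.0, -0.0]
ft_force: [-0.6, -0.4, 0.1]
width: 0.0211
grip_force: 10.0
```

```bash
cat >> h.py <<'E'
def arc(c,steps,r0=.055):
    "tool-axis shifts along the crank circle round c, clockwise by each of steps (deg), and force radial / along the turn"
    from bench import r
    s=r.read_state(); M=R.from_quat(s["eef_rot"]); p=s["ee_pos"][:2]-np.array(c); a=np.arctan2(p[1],p[0])
    u=p/np.linalg.norm(p); f=s["ft_force"]
    print("t",s["time"],"ang",np.degrees(a)%360,"rad",np.linalg.norm(p),"Fr",round(f[:2]@u,1),"Fturn",round(f[0]*u[1]-f[1]*u[0],1),"Fz",round(f[2],1))
    for d in steps:
        b=a-np.radians(d); q=np.r_[np.array(c)+r0*np.array([np.cos(b),np.sin(b)])-s["ee_pos"][:2],0]; print(d,np.round(M.inv().apply(q)[:2]/.3,3))
E
python3 -c "
from h import *
arc((.555,-.222),range(5,41,5))"
```

```text
t 10.4 ang 249.8905162687418 rad 0.05505672681712665 Fr 0.6 Fturn 0.4 Fz 0.1
5 [ 0.01  -0.012]
10 [ 0.022 -0.024]
15 [ 0.034 -0.034]
20 [ 0.047 -0.043]
25 [ 0.061 -0.051]
30 [ 0.075 -0.058]
35 [ 0.09  -0.063]
40 [ 0.106 -0.068]
```

```bash
python3 -m pendant '[[1,0.01,-0.012,0,0,0,0],[1,0.022,-0.024,0,0,0,0],[1,0.034,-0.034,0,0,0,0],[1,0.047,-0.043,0,0,0,0],[1,0.061,-0.051,0,0,0,0],[1,0.075,-0.058,0,0,0,0],[1,0.09,-0.063,0,0,0,0],[1,0.106,-0.068,0,0,0,0]]' 30;python3 -c "
from h import *
arc((.555,-.222),range(8,65,8))"
```

```text
time: 11.4
ee_pos: [0.5074, -0.2489, 0.1324]
eef_rot: [0.593, 0.805, 0.0, 0.0]
ft_force: [6.3, -1.6, -3.6]
width: 0.021
grip_force: 30.0
t 11.4 ang 209.4561045423261 rad 0.054633373149184414 Fr -4.7 Fturn -4.5 Fz -3.6
8 [ 0.025 -0.005]
16 [ 0.051 -0.005]
24 [ 0.076 -0.001]
32 [0.101 0.006]
40 [0.124 0.016]
48 [0.146 0.029]
56 [0.165 0.046]
64 [0.183 0.065]
```

```bash
python3 -m pendant '[[1,0.025,-0.005,0,0,0,0],[1,0.051,-0.005,0,0,0,0],[1,0.076,-0.001,0,0,0,0],[1,0.101,0.006,0,0,0,0],[1,0.124,0.016,0,0,0,0],[1,0.146,0.029,0,0,0,0],[1,0.165,0.046,0,0,0,0],[1,0.183,0.065,0,0,0,0]]';python3 -c "
from h import *
arc((.555,-.222),range(8,65,8))"
```

```text
time: 12.4
ee_pos: [0.5094, -0.1923, 0.1324]
eef_rot: [0.594, 0.805, -0.001, 0.001]
ft_force: [3.8, -7.9, -6.3]
width: 0.0211
grip_force: 30.0
t 12.4 ang 146.89531918838222 rad 0.054445394718868924 Fr -7.5 Fturn -4.5 Fz -6.3
8 [0.016 0.02 ]
16 [0.028 0.042]
24 [0.037 0.066]
32 [0.042 0.091]
40 [0.044 0.117]
48 [0.042 0.142]
56 [0.036 0.167]
64 [0.027 0.191]
```

```bash
python3 -m pendant '[[1,0.015,0.02,0,0,0,0],[1,0.026,0.042,0,0,0,0],[1,0.035,0.066,0,0,0,0],[1,0.04,0.091,0,0,0,0],[1,0.042,0.117,0,0,0,0],[1,0.04,0.142,0,0,0,0],[1,0.034,0.167,0,0,0,0],[1,0.025,0.191,0,0,0,0]]';python3 -c "
from h import *
arc((.555,-.222),range(6,43,6))"
```

```text
time: 13.4
ee_pos: [0.5614, -0.1674, 0.1323]
eef_rot: [0.593, 0.805, -0.001, -0.001]
ft_force: [-4.5, -4.7, 2.9]
width: 0.0212
grip_force: 30.0
t 13.4 ang 83.26273679734021 rad 0.0549410952919004 Fr -5.2 Fturn -3.9 Fz 2.9
6 [-0.009  0.017]
12 [-0.019  0.033]
18 [-0.031  0.048]
24 [-0.045  0.062]
30 [-0.059  0.074]
36 [-0.076  0.084]
42 [-0.093  0.093]
```

```bash
python3 -m pendant '[[1,-0.009,0.016,0,0,0,0],[1,-0.019,0.032,0,0,0,0],[1,-0.031,0.047,0,0,0,0],[1,-0.045,0.061,0,0,0,0],[1,-0.059,0.073,0,0,0,0],[1,-0.076,0.083,0,0,0,0],[1,-0.093,0.092,0,0,0,0]]' 45;python3 -c "
from h import *
arc((.555,-.222),range(5,41,5))"
```

```text
time: 14.28
ee_pos: [0.5964, -0.185, 0.1323]
eef_rot: [0.593, 0.805, -0.0, -0.001]
ft_force: [-5.5, -0.3, 4.6]
width: 0.0211
grip_force: 45.0
t 14.275 ang 41.801091473335454 rad 0.055481448440477275 Fr -4.3 Fturn -3.5 Fz 4.6
5 [-0.015  0.005]
10 [-0.031  0.009]
15 [-0.046  0.013]
20 [-0.062  0.015]
25 [-0.078  0.015]
30 [-0.094  0.014]
35 [-0.11   0.012]
40 [-0.126  0.008]
```

```bash
python3 -m pendant '[[1,-0.015,0.004,0,0,0,0],[1,-0.031,0.008,0,0,0,0],[1,-0.046,0.012,0,0,0,0],[1,-0.062,0.014,0,0,0,0],[1,-0.07,0.014,0,0,0,0]]' 45;python3 -c "
from h import *
arc((.555,-.222),range(5,36,5))"
```

```text
time: 14.9
ee_pos: [0.6076, -0.204, 0.1324]
eef_rot: [0.593, 0.805, 0.0, 0.0]
ft_force: [-0.8, 4.4, 1.2]
width: 0.0212
grip_force: 45.0
t 14.9 ang 18.94785770776582 rad 0.055560770683986446 Fr 0.7 Fturn -4.4 Fz 1.2
5 [-0.016 -0.002]
10 [-0.032 -0.004]
15 [-0.048 -0.007]
20 [-0.063 -0.011]
25 [-0.078 -0.017]
30 [-0.092 -0.024]
35 [-0.106 -0.032]
```

Not clamped yet at 231°. Continue.

```bash
python3 -m pendant '[[1,-0.016,-0.001,0,0,0,0],[1,-0.032,-0.003,0,0,0,0],[1,-0.048,-0.006,0,0,0,0],[1,-0.055,-0.008,0,0,0,0]]' 50;python3 -c "
from h import *
arc((.555,-.222),range(5,36,5))"
```

```text
time: 15.4
ee_pos: [0.6106, -0.2206, 0.1324]
eef_rot: [0.593, 0.805, 0.001, 0.001]
ft_force: [3.3, 3.2, -1.3]
width: 0.0209
grip_force: 49.9
t 15.4 ang 1.4045286506115375 rad 0.05562093746872694 Fr 3.4 Fturn -3.1 Fz -1.3
5 [-0.015 -0.007]
10 [-0.029 -0.013]
15 [-0.043 -0.021]
20 [-0.057 -0.03 ]
25 [-0.069 -0.04 ]
30 [-0.081 -0.051]
35 [-0.092 -0.063]
```

```bash
python3 -m pendant '[[1,-0.015,-0.005,0,0,0,0],[1,-0.029,-0.011,0,0,0,0],[1,-0.043,-0.019,0,0,0,0]]' 55;python3 -c "
from h import *
arc((.555,-.222),range(5,36,5))"
```

```text
time: 15.78
ee_pos: [0.6092, -0.2347, 0.1325]
eef_rot: [0.593, 0.805, 0.001, 0.001]
ft_force: [5.5, 2.6, -1.5]
width: 0.0212
grip_force: 54.9
t 15.775 ang 346.8304585199392 rad 0.05567722223238248 Fr 4.8 Fturn -3.8 Fz -1.5
5 [-0.012 -0.011]
10 [-0.025 -0.02 ]
15 [-0.037 -0.031]
20 [-0.047 -0.043]
25 [-0.057 -0.056]
30 [-0.065 -0.07 ]
35 [-0.073 -0.084]
```

```bash
python3 -m pendant '[[1,-0.013,-0.01,0,0,0,0],[1,-0.025,-0.019,0,0,0,0],[1,-0.037,-0.03,0,0,0,0]]' 60;python3 -c "
from h import *
arc((.5555,-.222),range(4,29,4))"
```

```text
time: 16.15
ee_pos: [0.6058, -0.2448, 0.1325]
eef_rot: [0.592, 0.806, 0.003, 0.001]
ft_force: [11.7, 13.5, -2.5]
width: 0.0208
grip_force: 59.9
t 16.15 ang 335.6314103588988 rad 0.055224261309176174 Fr 5.1 Fturn -17.2 Fz -2.5
4 [-0.009 -0.009]
8 [-0.017 -0.019]
12 [-0.025 -0.029]
16 [-0.032 -0.04 ]
20 [-0.039 -0.051]
24 [-0.045 -0.062]
28 [-0.049 -0.074]
```

Resistance is now rising. Tighten a bit further.

```bash
python3 -m pendant '[[1,-0.007,-0.007,0,0,0,0],[1,-0.013,-0.014,0,0,0,0],[1,-0.013,-0.014,0,0,0,0]]' 60;python3 -c "
from h import *
arc((.5555,-.222),range(4,9,4))"
```

```text
time: 16.52
ee_pos: [0.6046, -0.2472, 0.1325]
eef_rot: [0.591, 0.807, 0.004, 0.001]
ft_force: [14.1, 15.9, -4.4]
width: 0.021
grip_force: 59.9
t 16.525 ang 332.78806307785226 rad 0.055181252911324925 Fr 5.3 Fturn -20.6 Fz -4.4
4 [-0.008 -0.01 ]
8 [-0.016 -0.02 ]
```

```bash
python3 -m pendant '[[1,-0.008,-0.01,0,0,0,0],[1,-0.016,-0.02,0,0,0,0],[1,-0.016,-0.02,0,0,0,0],[1,-0.016,-0.02,0,0,0,0]]' 60;python3 -c "
from h import *
arc((.5555,-.222),range(4,9,4))"
```

```text
time: 17.02
ee_pos: [0.6025, -0.2509, 0.1326]
eef_rot: [0.589, 0.808, 0.006, 0.002]
ft_force: [22.1, 21.7, -6.7]
width: 0.0207
grip_force: 59.9
t 17.025 ang 328.42757666499256 rad 0.05516326526494803 Fr 7.5 Fturn -30.0 Fz -6.7
4 [-0.008 -0.01 ]
8 [-0.015 -0.021]
```

```bash
python3 -m pendant '[[1,0.006,0.009,0,0,0,0],[1,0.012,0.017,0,0,0,0],[1,0.012,0.017,0,0,0,0]]' 60;python3 -c "
from h import *
arc((.5555,-.222),[4])"
```

```text
time: 17.4
ee_pos: [0.6041, -0.2483, 0.1325]
eef_rot: [0.59, 0.807, 0.004, 0.001]
ft_force: [14.6, 16.4, -2.7]
width: 0.021
grip_force: 59.9
t 17.4 ang 331.54388934135113 rad 0.055254125782241634 Fr 5.0 Fturn -21.3 Fz -2.7
4 [-0.008 -0.01 ]
```

```bash
python3 -m pendant '[[1,0.006,0.009,0,0,0,0],[1,0.012,0.017,0,0,0,0],[1,0.018,0.026,0,0,0,0],[1,0.018,0.026,0,0,0,0]]' 60;python3 -c "
from h import *
arc((.5555,-.222),[4])"
```

```text
time: 17.9
ee_pos: [0.6064, -0.2441, 0.1323]
eef_rot: [0.592, 0.806, 0.002, -0.001]
ft_force: [1.3, 11.4, 1.7]
width: 0.0209
grip_force: 59.9
t 17.9 ang 336.5290575455162 rad 0.05546501145068399 Fr -3.4 Fturn -11.0 Fz 1.7
4 [-0.008 -0.01 ]
```

```bash
python3 -m pendant '[[-1,0,0,0,0,0,0],[-1,0,0,0,0,0,0],[-1,0,0,0,0,0,0],[-1,0,0,0,0,0,0],[-1,0,0,-0.1,0,0,0],[-1,0,0,-0.3,0,0,0],[-1,0,0,-0.5,0,0,0],[-1,0,0,-0.5,0,0,0]]'
python3 - <<'E'
from h import *
from bench import r,optics
c=optics.camera("side");pickle.dump(c,open("side4.pkl","wb"))
w=optics.camera("wrist");pickle.dump(w,open("wrist4.pkl","wb"))
a=cv2.resize(c["pixels"][180:330,190:310,::-1],None,fx=2.56,fy=2.56,interpolation=cv2.INTER_CUBIC)
cv2.imwrite("pics/both4.png",np.hstack([cv2.convertScaleAbs(a,alpha=1.6),w["pixels"][...,::-1][:,:490]]))
E
```

```text
time: 18.9
ee_pos: [0.6065, -0.2485, 0.2879]
eef_rot: [0.593, 0.805, 0.001, 0.004]
ft_force: [0.8, -0.1, -0.5]
width: 0.0858
grip_force: 0.0
```

View pics/both4.png

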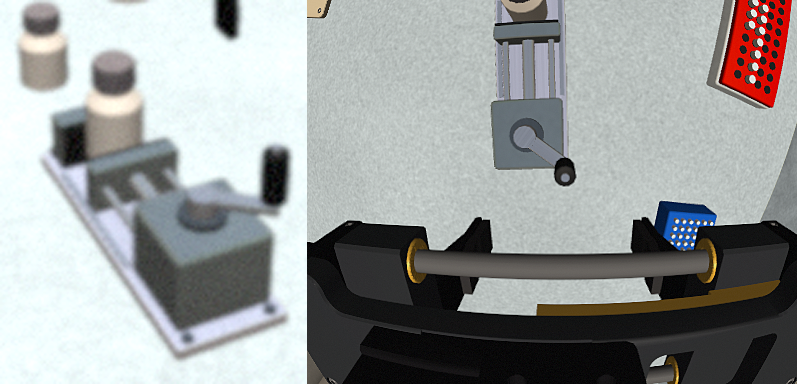

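The side view shows the bottle upright between the jaws. In the wrist view the handle top is at (258,178) and the hub at (218,138), so I can work out the actual crank angle.

Run:
```python
from h import *
w=load("wrist4");g=atz(w,(258,178),.155,True);h=atz(w,(217,137),.107,True);print(g,h)
d=(g-h)[:2];print(np.linalg.norm(d),np.degrees(np.arctan2(d[1],d[0]))); d=g[:2]-[.5555,-.222];print(np.linalg.norm(d),np.degrees(np.arctan2(d[1],d[0])))
plan((.6065,-.2485,.1322),17.5)
im=w["pixels"][...,::-1][0:120,150:290];s=load("side4")["pixels"][190:270,195:290,::-1]
cv2.imwrite("pics/z5.png",np.hstack([cv2.resize(im,(466,400),interpolation=cv2.INTER_CUBIC),cv2.convertScaleAbs(cv2.resize(s,(334,400)),alpha=1.6)]))
```

```text
[ 0.60866306 -0.24144884  0.155     ] [ 0.55585196 -0.22188628  0.107     ]
0.05631790192242737 -20.325898511859734
0.05660890589331566 -20.09422146577066
t 19.0 tcp [ 0.6052 -0.2472  0.2827] F [-0.9  1.1 -0.6] w 0.0863
ROW [-0.005, 0.003, 0.502, 0.0003, 0.0002, -0.0022]
```

View pics/z5.png

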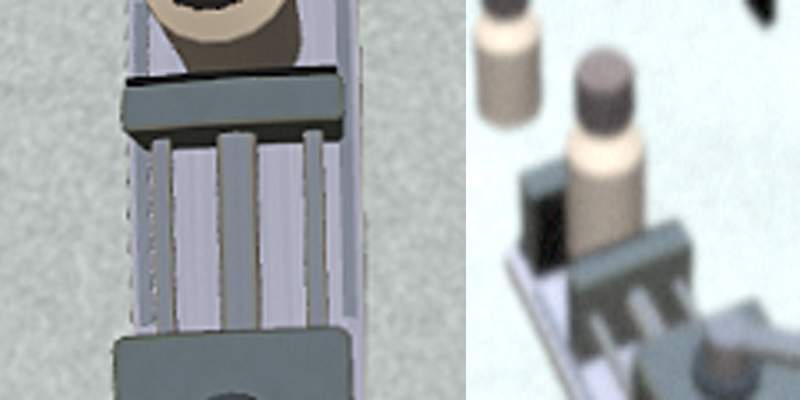

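The camera puts the crank at about -21°, roughly 270° turned, and the jaw appears to touch the bottle. The last push ran partly along the pads, so it was a soft test. I'll regrasp with the closing axis along the push and check that it is firm.

```bash
python3 -m pendant '[[-1,0.016,0.011,0,0,0,-0.08],[-1,0.016,0.011,0,0,0,-0.16],[-1,0.016,0.011,0.05,0,0,-0.24],[-1,0.016,0.011,0.1,0,0,-0.32],[-1,0.016,0.011,0.2,0,0,-0.396],[-1,0.016,0.011,0.35,0,0,-0.396],[-1,0.016,0.011,0.501,0,0,-0.396],[-1,0.016,0.011,0.501,0,0,-0.396]]'; python3 -m pendant '[[1,0,0,0,0,0,0],[1,0,0,0,0,0,0],[1,0,0,0,0,0,0],[1,0,0,0,0,0,0],[1,0,0,0,0,0,0],[1,0,0,0,0,0,0],[1,0,0,0,0,0,0]]' 8;python3 -c "
from h import *
arc((.5555,-.222),[2,4,6,8])"
```

```text
time: 20.0
ee_pos: [0.6041, -0.2401, 0.1274]
eef_rot: [0.218, 0.976, 0.0, -0.004]
ft_force: [0.3, 0.5, 0.6]
width: 0.087
grip_force: 0.0
time: 20.88
ee_pos: [0.6069, -0.2413, 0.1321]
eef_rot: [0.218, 0.976, 0.0, -0.0]
ft_force: [-0.1, 0.3, -0.2]
width: 0.0251
grip_force: 0.0
t 20.875 ang 339.467935588942 rad 0.05490984972312387 Fr -0.1 Fturn -0.2 Fz -0.2
2 [-0.001 -0.006]
4 [-0.001 -0.013]
6 [-0.001 -0.019]
8 [-0.001 -0.026]
```

Let the fingers finish closing, to find the handle along this axis.

```bash
python3 -m pendant '[[1,0,0,0,0,0,0],[1,0,0,0,0,0,0],[1,0,0,0,0,0,0]]' 8;python3 -m pendant '[[1,0,0,0,0,0,0],[1,0,0,0,0,0,0]]' 60;python3 -c "
from h import *
arc((.5555,-.222),[2])"
```

```text
time: 21.25
ee_pos: [0.6072, -0.2407, 0.1321]
eef_rot: [0.218, 0.976, 0.0, 0.0]
ft_force: [1.1, 3.4, 0.3]
width: 0.0218
grip_force: 8.0
time: 21.5
ee_pos: [0.6072, -0.2407, 0.1321]
eef_rot: [0.218, 0.976, 0.0, 0.0]
ft_force: [2.8, 5.4, 0.2]
width: 0.0205
grip_force: 59.9
t 21.5 ang 340.16336009300375 rad 0.05497982018393013 Fr 0.8 Fturn -6.0 Fz 0.2
2 [-0.001 -0.006]
```

```bash
python3 -m pendant '[[1,0,-0.005,0,0,0,0],[1,-0.001,-0.01,0,0,0,0],[1,-0.001,-0.01,0,0,0,0]]' 60;python3 -c "
from h import *
arc((.5555,-.222),[2,4])";python3 -m pendant '[[1,0,-0.005,0,0,0,0],[1,-0.001,-0.01,0,0,0,0],[1,-0.001,-0.01,0,0,0,0]]' 60;python3 -c "
from h import *
arc((.5555,-.222),[2,4])"
```

```text
time: 21.88
ee_pos: [0.6068, -0.2419, 0.1321]
eef_rot: [0.217, 0.976, 0.001, 0.0]
ft_force: [2.6, 9.6, 0.9]
width: 0.0209
grip_force: 59.9
t 21.875 ang 338.7480174021099 rad 0.055021878627476664 Fr -1.1 Fturn -9.8 Fz 0.9
2 [-0.    -0.006]
4 [-0.    -0.013]
time: 22.25
ee_pos: [0.6062, -0.2435, 0.1321]
eef_rot: [0.217, 0.976, 0.002, 0.0]
ft_force: [3.6, 12.6, 1.5]
width: 0.0207
grip_force: 59.9
t 22.25 ang 337.0810888121026 rad 0.05508934504872039 Fr -1.6 Fturn -13.0 Fz 1.5
2 [ 0.    -0.006]
4 [ 0.    -0.013]
```

```bash
python3 -m pendant '[[1,0,-0.01,0,0,0,0],[1,-0.001,-0.02,0,0,0,0],[1,0,-0.03,0,0,0,0],[1,0,-0.03,0,0,0,0]]' 60;python3 -c "
from h import *
arc((.5555,-.222),[2,4])";python3 -m pendant '[[1,0,-0.01,0,0,0,0],[1,0.001,-0.02,0,0,0,0],[1,0.001,-0.03,0,0,0,0],[1,0.001,-0.03,0,0,0,0]]' 60;python3 -c "
from h import *
arc((.5555,-.222),[2,4])"
```

```text
time: 22.75
ee_pos: [0.6042, -0.2479, 0.132]
eef_rot: [0.215, 0.977, 0.004, 0.0]
ft_force: [7.8, 20.6, 1.2]
width: 0.0212
grip_force: 59.9
t 22.75 ang 332.0030302436516 rad 0.05513141083952679 Fr -2.7 Fturn -21.9 Fz 1.2
2 [ 0.001 -0.006]
4 [ 0.002 -0.013]
time: 23.25
ee_pos: [0.602, -0.2518, 0.132]
eef_rot: [0.213, 0.977, 0.007, 0.001]
ft_force: [10.7, 31.5, 2.3]
width: 0.0209
grip_force: 59.9
t 23.25 ang 327.33897387693133 rad 0.0552586857626529 Fr -8.0 Fturn -32.3 Fz 2.3
2 [ 0.002 -0.006]
4 [ 0.003 -0.012]
```

```bash
python3 -m pendant '[[-1,0,0,0,0,0,0],[-1,0,0,0,0,0,0],[-1,0,0.02,0,0,0,0],[-1,0,0.03,0,0,0,0],[-1,0,0.03,0,0,0,0],[-1,0,0.03,-0.15,0,0,0],[-1,0,0.03,-0.35,0,0,0],[-1,0,0.03,-0.5,0,0,0]]';python3 -m pendant '[[-1,0,0,0,0,0,0.08],[-1,0,0,0,0,0,0.16],[-1,0,0,0,0,0,0.24],[-1,0,0,0,0,0,0.32],[-1,0,0,0,0,0,0.396],[-1,0,0,0,0,0,0.396]]'
python3 - <<'E'
from h import *
from bench import r,optics
c=optics.camera("side");pickle.dump(c,open("side6.pkl","wb"))
w=optics.camera("wrist");pickle.dump(w,open("wrist6.pkl","wb"))
s4=load("side4")["pixels"][225:270,230:310].astype(int);s6=c["pixels"][225:270,230:310].astype(int)
for s in(s4,s6):
    m=(s.max(2)<40).astype(np.uint8);n,l,st,ce=cv2.connectedComponentsWithStats(m);i=1+np.argmax(st[1:,4]);print(st[i],ce[i]+[230,225])
for g in(-19.5,-24,-32): 
    a=np.radians(g);print(g,proj(c,(.5555+.055*np.cos(a),-.222+.055*np.sin(a),.132)))
W=w["pixels"][...,::-1][60:200,130:330];s=c["pixels"][180:280,195:310,::-1]
cv2.imwrite("pics/z6.png",np.hstack([cv2.resize(W,None,fx=2,fy=2),cv2.convertScaleAbs(cv2.resize(s,(322,280)),alpha=1.6)]))
print(r.read_state()["time"],r.read_state()["ee_pos"])
E
```

```text
time: 24.25
ee_pos: [0.6002, -0.2568, 0.2848]
eef_rot: [0.219, 0.976, -0.001, 0.001]
ft_force: [1.1, -0.6, 0.2]
width: 0.0857
grip_force: 0.0
time: 25.0
ee_pos: [0.6002, -0.2561, 0.282]
eef_rot: [0.593, 0.805, -0.001, 0.0]
ft_force: [0.3, 0.2, -0.4]
width: 0.087
grip_force: 0.0
[ 63  14   9  21 159] [296.8490566  249.18238994]
[ 63  14   9  21 157] [296.91082803 249.29299363]
-19.5 [297.05184983 247.71725148]
-24 [296.68712513 249.0036577 ]
-32 [295.60596863 251.23553098]
25.1 [ 0.60042349 -0.25576335  0.28207379]
```

View pics/z6.png

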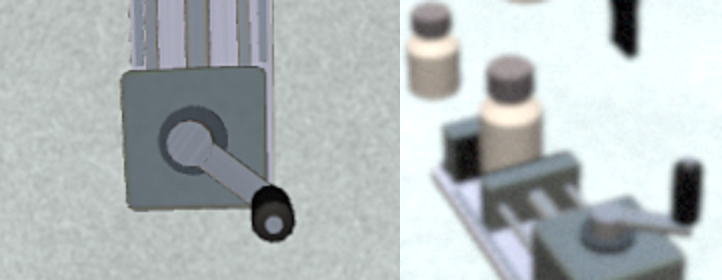

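The handle moved only about 0.1 px under a 32 N push, so the bottle is firmly clamped; the give was in the gripper. The bottle is upright and the arm is clear, so I'm handing in.

```bash
python3 -c "
from bench import r
print(r.close_job())"
```

```text
the job is handed in; nothing more can be done
None
```

The tall bottle stands upright on the vise bed, clamped against the fixed jaw after about 0.75 turn of the crank; the crank is released, the short bottle and jar were left alone, and the job was handed in at about 25 s.

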